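# Change the house over on an interlocked switch box

## Robot

A 7-joint arm with a two-finger parallel gripper is mounted at the origin on the work surface. World frame = base frame: x ahead of the robot, y to its left, z up, the work surface at z = 0. Lengths are in m, angles in rad, forces in N, time in s.
With the tool pointing down it reaches from about 0.425 to 0.925 m from the base axis. Payload 6.8 kg.
Tool frame: the origin (TCP) lies between the finger pads; the fingertips stand 22 mm ahead of it and the grasp point (between the pads) lies 3 mm ahead of it (bot.tip_reach is the distance from the TCP to the fingertips, in m); z points along the fingers, x is the direction in which the jaws open and shut, and the axes are right-handed (so a half turn about z gives the same grasp; the last joint's range is limited). The gripper opens to 85 mm and grips with 20 to 120 N. Pads are 22 mm wide; open, the fingers measure 114 mm over their backs; the gripper's body (76 mm by 85 mm) begins 54 mm behind the grasp point. The pads swing forward as they close: fully open they stand 13 mm farther back than shut.
Start: joints at [-1.319, 0.477, 0.022, 1.555, -0.011, 1.109, -0.083], TCP at [0.238, 0.632, 0.253] pointing down, gripper open.
Joint ranges: [-2.96, 2.96], [-0.34, 2.1], [-1.41, 1.46], [0.24, 2.44], [-1.37, 4.51], [0.17, 1.92], [-2.96, 2.96]. Speed limits (rad/s): [2.39, 2.39, 3.14, 3.14, 3.14, 3.14, 3.14].

## Interface

Orientations are given as a unit quaternion [w, x, y, z].
In Python, from station import bot gives the robot as it stands.
- The arm moves only by the tool step_arm, never from a script. Its argument "targets" is a list of rows, each a list of 5 numbers: the shift along the tool's x, y, z in mm, then the turn about the tool's z in degrees, then the closure, from 0 (fully open) to 1 (shut). In form: [[dx, dy, dz, spin, jaw], ...]. A call has 1 to 20 rows; each row is the pose to reach, as a shift and turn from the pose commanded when the call began, along the tool's axes at that moment; what a row does not reach only later rows make up. A row lasts 1/12 s, in which the tool goes at most 41.7 mm and 7.16 degrees, less where a joint would pass 70% of its speed; a pose out of reach is approached as far as the arm can. A call with a gripper value outside its range is refused whole. The fingers move at their own pace and stop on an object; "newtons" is the grip in N (left out, the last holds). Time passes only in rows, so rows that repeat a pose let the fingers close. It gives the time, the measured TCP pose, the force and the opening at its end, in the units of the state.
- bot.get_obs(): the state, without advancing time (a new reading comes with each control period).
- bot.read_camera(name): name is "scene" or "side" or "wrist"; returns a dict with "frame" (400x640x3 uint8, red, green, blue), "z_map" (400x640 float32, m along the optical axis (not along the pixel's ray), 0 where there is no reading), "fov_y" (degrees; the focal length in pixels is half the picture's height over the tangent of half this angle, whatever the lens; pixels are square), "cx", "cy" (the principal point, pixels), "distortion" ([k1, k2, p1, p2, k3] as OpenCV has them; the pictures are not rectified), "R" (3x3) and "t" (3): a world point X has camera coordinates R X + t. Camera axes: x right, y down, z forward; pixel columns grow to the right and rows downward; lengths in m; the calibration is good to about 2 mm. A picture is of the moment at which its call begins.
- bot.hand_in(): hands the job in, once; it reports no verdict.
The state is a dict: "t": time; "q": joint angles; "joint_vel": joint speeds; "joint_torque": joint torques, N m; "eef_pos": TCP position; "tool_rot": TCP orientation; "contact_force": force on the tool from outside, world axes, zero at the start; "torque": the same for the moment, N m; "gripper_width": opening from 0.0 (shut) to 1.0 (fully open).
Only numpy, scipy, OpenCV 4.12 (cv2) and the standard library are available. Lean on these libraries where they do the work, as an engineer would, in place of code of your own. Each camera call takes 0.05 s, during which the arm holds its last target.

## Task

Change the house supply over on the switch box: bring both outer circuit levers fully back onto their off stops, on the robot's side, and then push the T-handled changeover lever in the middle fully over, away from the robot. An interlock under the cover locks the changeover until both circuit levers are truly home, and loose handles hide whether they are, so go by feel: press each lever gently onto its stop and never force one that resists. Leave everything standing on and around the box where it is, and let go of the levers at the end.

Things in the scene. Friction and masses are not known exactly. Their poses are not given: they have to be found in the camera images.
- switch_box: fixed grey sheet-steel switch box, 220 mm deep (x), 380 mm wide (y), cover 125 mm high; origin: centre of its underside; x points away from the robot (within 0.25 rad), y left, z up. Three levers stand up through its cover, 95 mm apart, swinging along box x. Each handle is loose on its shaft by 0.5 to 6.5 deg either way, each by a different amount, so its pose does not tell where its shaft is.
- changeover: middle lever, T grip. Origin: its pivot, box x 0, y 0, z 100 mm. Starts home, leaning 24 deg to box -x; over is 24 deg to +x. Free, it starts at up to 10 N at the grip, runs at 5 N and stays where left. Dogs under the cover lock its shaft home while either outer shaft is over 1.5 deg off home; blocked, it gives its play and 2 deg, then stands hard. Once it is over, the outer shafts are locked. Over 30 N on any handle is forcing.
- grip_changeover (a point): middle of the changeover's T grip, 115 mm from its lever's pivot; it moves with the lever. The T is a black crossbar 22 mm thick, 78 mm long along the box's y, on a 12 mm steel bar.
- circuit_a: one of the two outer circuit levers, alike to look at; which is left and which right varies. Steel bar, 12 mm. Origin: its pivot, 100 mm above the bench, at box x 0, y +95 or -95 mm. Frame parallel to the box's at off, turning about y. Off: stop on the robot's side, leaning 24 deg to box -x; on: 24 deg to +x. Moves at about 5 N at the grip, stays where left. Starts on, or nearly.
- grip_circuit_a (a point): middle of the circuit_a grip, 115 mm from its lever's pivot; it moves with the lever. Plain black round grip, 24 mm thick, 52 mm long along the bar. Pushed or pulled, the handle first takes up its play, then drives its shaft until that meets its hard stop.
- circuit_b: other of the two outer circuit levers, alike to look at; which is left and which right varies. Steel bar, 12 mm. Origin: its pivot, 100 mm above the bench, at box x 0, y +95 or -95 mm. Frame parallel to the box's at off, turning about y. Off: stop on the robot's side, leaning 24 deg to box -x; on: 24 deg to +x. Moves at about 5 N at the grip, stays where left. Looks off, but its shaft is 3 to 8 deg short.
- grip_circuit_b (a point): middle of the circuit_b grip, 115 mm from its lever's pivot; it moves with the lever. Plain black round grip, 24 mm thick, 52 mm long along the bar. Pushed or pulled, the handle first takes up its play, then drives its shaft until that meets its hard stop.
- jug: bystander, to be left where it stands: red plastic jug, 110 mm wide, 185 mm high, handle to +y reaching 99 mm out; origin: centre of its underside
- salt_pot: bystander, to be left where it stands: white ceramic salt pot with knobbed lid, 84 mm wide, 84 mm high, beside the box; origin: centre of its underside
- tumbler: bystander, to be left where it stands: glass tumbler, 72 mm wide, 100 mm high, beside the box; origin: centre of its underside
- spice_tin: bystander, to be left where it stands: small aluminium tin, 40 mm wide, 45 mm high, standing on the box's cover at a far corner; origin: centre of its underside
- mug: bystander, to be left where it stands: white enamel mug, 76 mm wide, 80 mm high; origin: centre of its underside
- bowl: bystander, to be left where it stands: steel bowl, 150 mm wide, 55 mm high; origin: centre of its underside
- spoon: bystander, to be left where it stands: wooden spoon, 260 mm long, lying on the bench; origin: its underside near the middle

How it is judged:
On the way, in this order (a step that is already met when the one before it is completed fails the run):
1. both circuit levers are back at off (x of each of grip_circuit_a, grip_circuit_b in the frame of switch_box below -0.034 m), for 0.2 s.
2. the changeover lever is fully over (x of grip_changeover in the frame of switch_box above 0.039 m), for 0.2 s.
At the end, for the whole second after the job is handed in: Both circuit levers lean back at off (grip more than 34 mm to the robot's side of its pivot, along the box's x), the changeover leans fully over the other way (grip more than 39 mm beyond its pivot), nothing is touched or moving (all of step 1 and x of grip_changeover in the frame of switch_box above 0.039 m and linear speed of each of jug, salt_pot, tumbler, spice_tin, mug, bowl, spoon below 0.02 m/s).
It fails at once if more than 30 N on the changeover lever (contact force between changeover and anything else above 30 N).
It fails at once if more than 30 N on the circuit a lever (contact force between circuit_a and anything else above 30 N).
It fails at once if more than 30 N on the circuit b lever (contact force between circuit_b and anything else above 30 N).
It fails at once if a thing standing by is pushed more than 20 mm or tipped (distance of any of jug, salt_pot, tumbler, spice_tin, mug, bowl, spoon from where it was at the start of the episode above 0.02 m or angle between any of jug, salt_pot, tumbler, spice_tin, mug, bowl, spoon's own z axis and vertical above 0.35 rad).
It also fails if it takes over 61 s, if anything falls off the work surface, if the arm or the gripper's body presses on something with over 40 N, if the wrist force passes 120 N, or if a joint passes its speed limit or range.

## Working session

There is one attempt and no reset: what is moved stays moved. The work goes in short steps, Python scripts to look and compute and a tool call to move; the robot and the scene stay as the last step left them, time stands still between calls to the robot, and variables do not carry over. Pictures are saved under pics/ and viewed, and the job is handed in when it is done.

Besides the shell and the picture viewer there is one more tool, called as a command line: name --pt "numbers of a row" for each row, then --argument value for the rest. step_arm: Moves the arm, as the interface text tells. Its arguments: {"type":"object","properties":{"targets":{"type":"array"},"newtons":{"type":"number"}},"required":["targets"]}

```bash
ls; mkdir -p pics
cat > h.py <<'E'
import numpy as np,cv2
from station import bot
def shot(n,f):
    c=bot.read_camera(n); cv2.imwrite('pics/'+f+'.png',c['frame'][:,:,::-1]); np.savez('pics/'+f+'.npz',**{k:np.array(v) for k,v in c.items()}); return c
def load(f): return dict(np.load('pics/'+f+'.npz'))
def K(c):
    fl=200/np.tan(np.radians(float(c['fov_y']))/2); return np.array([[fl,0,float(c['cx'])],[0,fl,float(c['cy'])],[0,0,1]])
def ray(c,u,v):
    p=cv2.undistortPoints(np.array([[[u,v]]],float),K(c),c['distortion'])[0,0]; return np.array([p[0],p[1],1.])
def p3(c,u,v,z=None):
    if z is None: z=float(c['z_map'][int(round(v)),int(round(u))])
    return c['R'].T@(ray(c,u,v)*z-c['t'])
def proj(c,P):
    r,_=cv2.Rodrigues(c['R']); return cv2.projectPoints(np.array(P,float).reshape(-1,1,3),r,c['t'],K(c),c['distortion'])[0][:,0]
def cloud(c):
    v,u=np.mgrid[0:400,0:640]; pts=np.stack([u.ravel(),v.ravel()],1).astype(float)
    p=cv2.undistortPoints(pts[:,None],K(c),c['distortion'])[:,0]; z=c['z_map'].ravel()[:,None]
    X=np.hstack([p*z,z])-c['t']; return (X@c['R']).reshape(400,640,3)
E
python3 - <<'E'
from h import *
for n in ['scene','side','wrist']:
    c=shot(n,n+'0'); print(n,c['fov_y'],c['distortion'],-c['R'].T@c['t'])
print(bot.get_obs())
E
```

```text
pics
scene 44.19902314424631 [-0.09787067  0.          0.          0.          0.        ] [1.51377433 0.55468681 1.26143752]
side 46.72276432932051 [0.03764717 0.         0.         0.         0.        ] [ 0.19044388 -1.04883405  0.8349146 ]
wrist 70.24343707490206 [-0.03088159  0.          0.          0.          0.        ] [0.17169016 0.65521618 0.37322185]
{'t': 0.15, 'q': array([-1.3190881 ,  0.47760569,  0.02235177,  1.55619103, -0.01150673,
        1.10930245, -0.0831123 ]), 'joint_vel': array([-0.00036659, -0.00247501,  0.00057231, -0.00252792, -0.00049648,
        0.00042153,  0.00046035]), 'joint_torque': array([ 2.96268779e-03, -5.96925688e+01,  1.61051810e+00, -2.81492454e+01,
        1.27177360e-02,  6.54089105e-03,  1.06101913e-05]), 'eef_pos': array([0.23752226, 0.63138815, 0.25256625]), 'tool_rot': array([ 4.29225089e-04,  8.22221291e-01,  5.69167527e-01, -5.39214772e-04]), 'contact_force': array([ 1.16312795, -0.34274084, -0.5240274 ]), 'torque': array([-0.02999236, -0.02463105,  0.03218339]), 'gripper_width': 0.9993725873791851}
```

View pics/scene0.png

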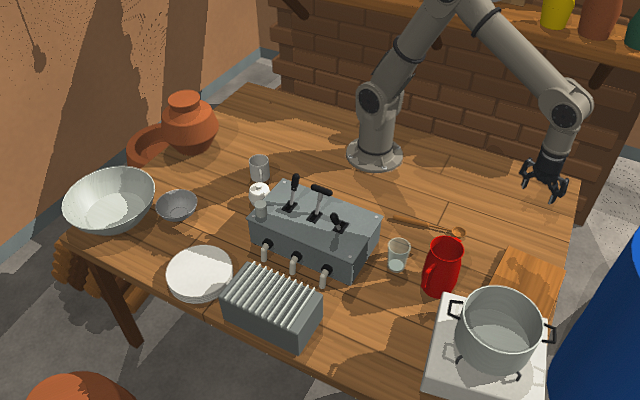

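View pics/side0.png

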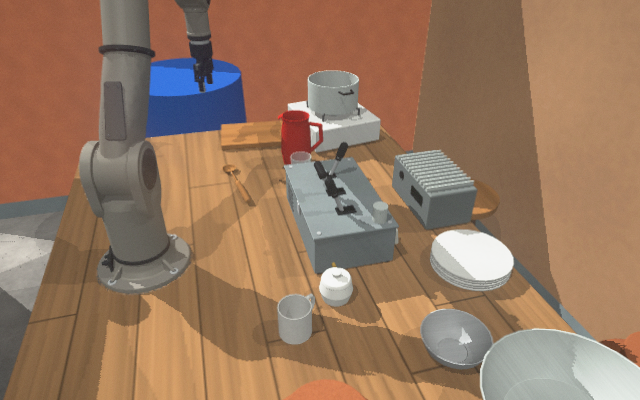

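View pics/wrist0.png

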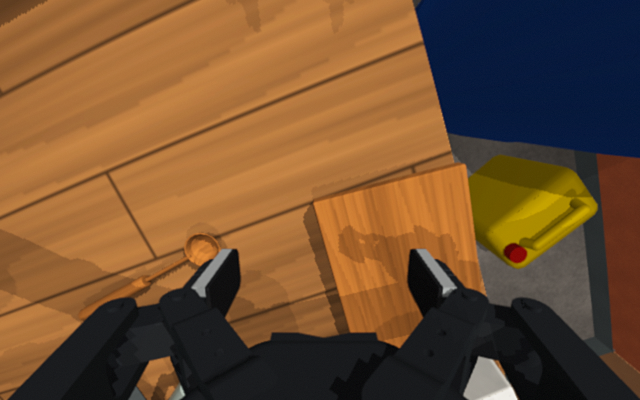

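Run:
```python
from h import *
for f,(x0,y0,x1,y1) in {'scene0':(230,140,480,310),'side0':(240,90,480,350)}.items():
    im=cv2.imread(f'pics/{f}.png')[y0:y1,x0:x1]; s=min(800/(x1-x0),600/(y1-y0)); cv2.imwrite(f'pics/{f}_crop.png',cv2.resize(im,None,fx=s,fy=s,interpolation=cv2.INTER_CUBIC)); print(f,s)
    X=cloud(load(f)); 
    m=(abs(X[...,2]-.125)<.004)&(X[...,0]>.3)&(X[...,0]<.9)&(abs(X[...,1])<.5)
    m=cv2.morphologyEx(m.astype(np.uint8),cv2.MORPH_OPEN,np.ones((3,3)))
    n,l,st,ce=cv2.connectedComponentsWithStats(m); k=1+np.argmax(st[1:,4]); P=X[l==k]
    print(len(P),P[:,2].mean(),cv2.minAreaRect((P[:,:2]*1000).astype(np.float32)))
```

```text
scene0 3.2
3302 0.1246524780910253 ((538.9710693359375, 18.949447631835938), (388.20623779296875, 229.44461059570312), 88.37478637695312)
side0 2.3076923076923075
4914 0.12483236716839982 ((536.6892700195312, 11.426712036132812), (392.97845458984375, 229.81729125976562), 88.85623931884766)
```

View pics/scene0_crop.png

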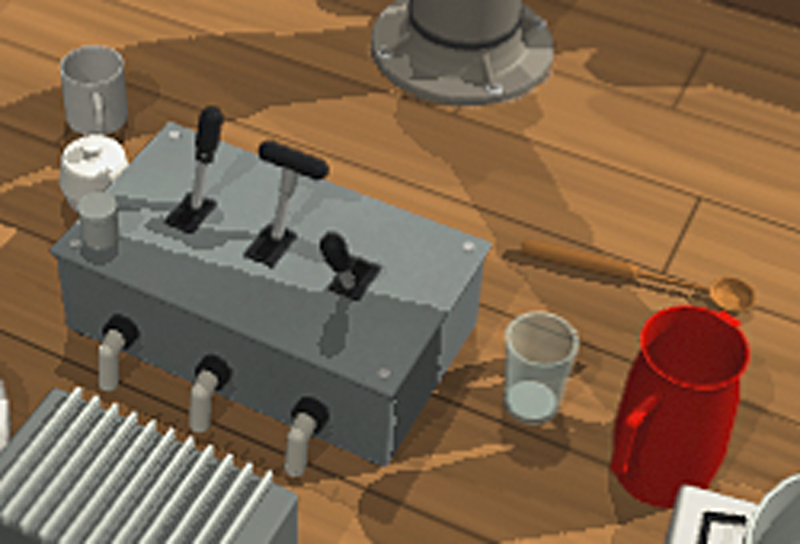

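View pics/side0_crop.png

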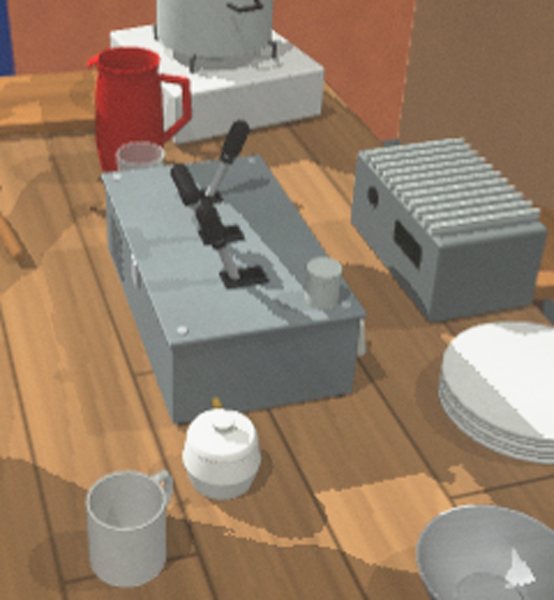

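```bash
cat >> h.py <<'E'
def onz(c,u,v,h):
    d=c['R'].T@ray(c,u,v); o=-c['R'].T@c['t']; return o+d*(h-o[2])/d[2]
E
python3 - <<'E'
from h import *
c=load('scene0'); 
S=np.array([onz(c,230+u/3.2,140+v/3.2,.125)[:2] for u,v in [(172,123),(491,246),(393,397),(53,254)]])
print(S, S.mean(0))
d=load('side0');s=2.3077
T=np.array([onz(d,240+u/s,90+v/s,.125)[:2] for u,v in [(173,344),(102,176),(265,158),(364,313)]])
print(T,T.mean(0))
for Q in (S,T):
    e=(Q[1]-Q[0])+(Q[2]-Q[3]); print('yaw',np.degrees(np.arctan2(-e[0],e[1])),np.linalg.norm(Q[1]-Q[0]),np.linalg.norm(Q[2]-Q[3]),np.linalg.norm(Q[1]-Q[2]))
for f in('scene0','side0'):
    X=cloud(load(f)); g=load(f)['frame'].astype(int)
    M=np.zeros((3,));o=np.array([.538,.015])
    m=(X[...,2]>.165)&(X[...,2]<.3)&(abs(X[...,0]-.538)<.12)&(abs(X[...,1]-.015)<.15)&(g.max(2)<75)
    for lo,hi in((-.15,-.05),(-.05,.055),(.055,.15)):
        k=m&(X[...,1]-.015>lo)&(X[...,1]-.015<hi); P=X[k]; print(f,len(P),P.mean(0),P.min(0),P.max(0))
E
```

```text
[[ 0.42431387 -0.16482763]
 [ 0.43463586  0.21646436]
 [ 0.65716779  0.21190838]
 [ 0.65202615 -0.16752609]] [0.54203592 0.02400476]
[[ 0.42544368 -0.18016357]
 [ 0.42902869  0.19832622]
 [ 0.65889473  0.18841429]
 [ 0.64490972 -0.1833742 ]] [0.5395692  0.00580068]
yaw -1.1645160069275202 0.381431680537999 0.37946930267625295 0.22257856800176853
yaw -1.341507132131691 0.3785067606874469 0.3720514218215843 0.23007964421408586
scene0 113 [ 0.50044743 -0.07357881  0.20839674] [ 0.47987675 -0.08704422  0.17539074] [ 0.51503991 -0.06284885  0.23434882]
scene0 130 [0.49714048 0.02075352 0.21036566] [ 0.48466348 -0.01804226  0.19756019] [0.50578444 0.05740241 0.22041661]
scene0 86 [0.59147533 0.11584432 0.2108131 ] [0.56891762 0.10390331 0.16725767] [0.60355544 0.12435104 0.23190942]
side0 162 [ 0.49327321 -0.09004198  0.2091843 ] [ 0.47791835 -0.0978941   0.17914721] [ 0.51363007 -0.07773301  0.23332002]
side0 124 [0.48894808 0.00051507 0.21229714] [ 0.48044552 -0.03036164  0.19937109] [0.50158899 0.04903162 0.21805955]
side0 121 [0.58182285 0.09860835 0.20821752] [0.56532726 0.08974112 0.17735708] [0.59992945 0.111506   0.23219384]
```

step_arm --pt "0 0 -40 0 1" --pt "0 0 -80 0 1" --pt "-30 29 -100 -2 1" --pt "-60 57 -120 -4 1" --pt "-90 86 -130 -6 1" --pt "-120 115 -130 -8 1" --pt "-150 143 -130 -10 1" --pt "-180 172 -130 -12 1" --pt "-210 200 -130 -14 1" --pt "-240 229 -130 -16 1" --pt "-270 258 -130 -18 1" --pt "-300 286 -130 -19.4 1" --pt "-330 315 -130 -19.4 1" --pt "-360 343 -130 -19.4 1" --pt "-390 372 -130 -19.4 1" --pt "-420 400 -130 -19.4 1" --pt "-450 429 -130 -19.4 1" --pt "-484 462 -130 -19.4 1" --pt "-484 462 -130 -19.4 1" --pt "-484 462 -130 -19.4 1"

```text
t: 1.82
eef_pos: [0.5003, 0.0115, 0.3833]
tool_rot: [0.001, 0.717, 0.697, -0.0]
contact_force: [-0.2, 1.0, 0.3]
gripper_width: -0.0
```

Run:
```python
from h import *
for n in ['wrist','scene','side']: shot(n,n+'1')
o=bot.get_obs(); print(o['t'],o['eef_pos'],o['tool_rot'],o['contact_force'],o['q'],bot.tip_reach)
```

```text
1.9667 [0.49925449 0.01731109 0.38297654] [-4.58049719e-04  7.14114601e-01  7.00028648e-01 -1.35409223e-04] [ 0.19231986 -0.49316431  0.01098514] [-0.60008007  0.06772427  0.47337863  1.81279784 -0.03290725  1.26942151
  1.43303852] 0.022
```

View pics/wrist1.png

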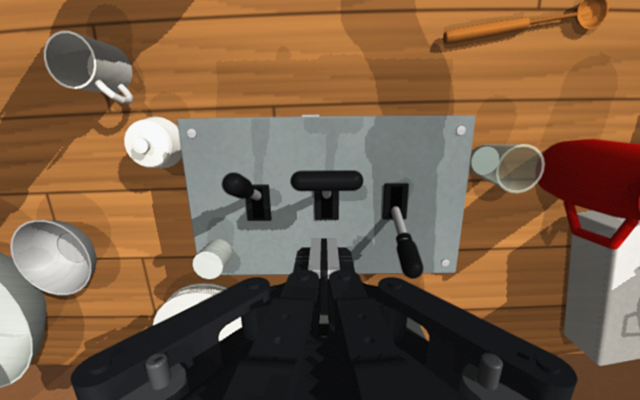

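View pics/scene1.png

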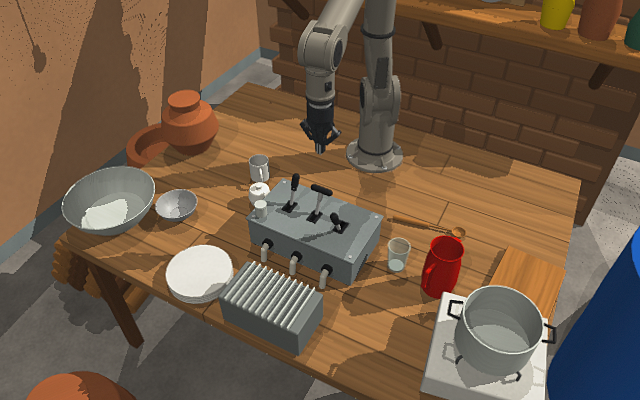

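Run:
```python
from h import *
c=load('wrist1'); print('cam',-c['R'].T@c['t'])
for n,u,v in [('c1',179,119),('c2',474,116),('c3',455,273),('slotL',396,201),('slotM',326,204),('slotR',258,202)]: print(n,onz(c,u,v,.125))
X=cloud(c); g=c['frame'].astype(int)
m=(abs(X[...,2]-.125)<.006)&(abs(X[...,0]-.54)<.2)&(abs(X[...,1])<.3)
n,l,st,ce=cv2.connectedComponentsWithStats(m.astype(np.uint8)); k=1+np.argmax(st[1:,4]); P=X[l==k]
print(len(P),P[:,2].mean(),P.min(0),P.max(0),cv2.minAreaRect((P[:,:2]*1000).astype(np.float32)))
for lo,hi in((-.15,-.05),(-.05,.055),(.055,.15)):
    k=(X[...,2]>.165)&(X[...,2]<.26)&(X[...,0]<.63)&(g.max(2)<75)&(X[...,1]-.015>lo)&(X[...,1]-.015<hi); P=X[k]; print(len(P),P.mean(0),P.min(0),P.max(0))
im=cv2.imread('pics/wrist1.png')[90:300,160:500]; cv2.imwrite('pics/w1c.png',cv2.resize(im,None,fx=2.35,fy=2.35,interpolation=cv2.INTER_CUBIC))
```

```text
cam [0.42997338 0.01276136 0.50407954]
c1 [ 0.42108394 -0.17492939  0.125     ]
c2 [0.42796273 0.20573119 0.125     ]
c3 [0.65424061 0.20352717 0.125     ]
slotL [0.53907638 0.1093075  0.125     ]
slotM [0.54075565 0.01216643 0.125     ]
slotR [ 0.53528689 -0.08218334  0.125     ]
37673 0.1253754941365456 [ 0.41987802 -0.1818923   0.11948673] [0.65328343 0.20727017 0.13099705] ((536.2666015625, 11.954925537109375), (388.2940979003906, 228.52879333496094), 88.80699157714844)
604 [ 0.49081831 -0.07742977  0.22095725] [ 0.47707637 -0.09071214  0.16515159] [ 0.5149685  -0.06989895  0.23349632]
1368 [0.48949417 0.01343531 0.21377595] [ 0.4794665  -0.02401202  0.16629079] [0.51330637 0.05110153 0.21792065]
855 [0.57847683 0.10406368 0.21092959] [0.56296288 0.09428129 0.16502849] [0.59718631 0.11689721 0.23240706]
```

View pics/w1c.png

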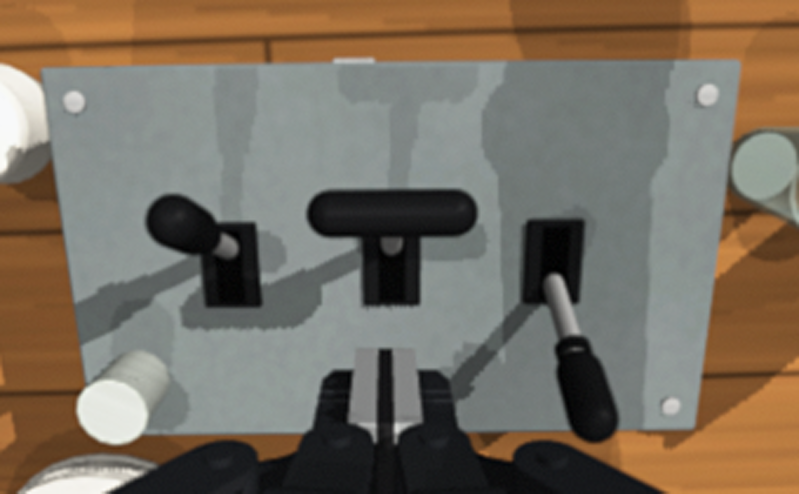

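step_arm --pt "20 30 0 0 1" --pt "40 60 20 0 1" --pt "60 90 40 0 1" --pt "80 115 60 0 1" --pt "92 137 80 0 1" --pt "92 137 100 0 1" --pt "92 137 130 0 1" --pt "92 137 150 0 1" --pt "92 137 166 0 1" --pt "92 137 166 0 1" --pt "92 137 166 0 1" --pt "92 137 166 0 1"

```text
t: 2.97
eef_pos: [0.6389, 0.1065, 0.2184]
tool_rot: [0.0, 0.714, 0.7, 0.001]
contact_force: [0.3, -0.2, 0.1]
gripper_width: 0.001
```

Run:
```python
from h import *
for n in ['wrist','scene','side']: shot(n,n+'2')
o=bot.get_obs(); print(o['t'],o['eef_pos'],o['tool_rot'],o['contact_force'])
a=cv2.imread('pics/scene2.png')[130:300,230:450]; b=cv2.imread('pics/side2.png')[90:270,230:450]
a=cv2.resize(a,(660,510))[:300*2]; b=cv2.resize(b,(660,540))
cv2.imwrite('pics/sc2.png',a);cv2.imwrite('pics/si2.png',b)
```

```text
3.1167 [0.63923604 0.10570313 0.21885506] [4.51891249e-04 7.14401971e-01 6.99734425e-01 1.16347524e-03] [-0.90473302  0.15808797 -0.42941606]
```

View pics/sc2.png

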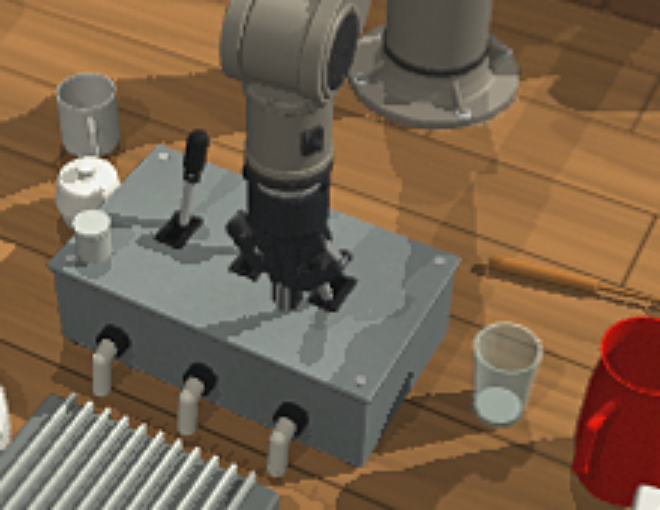

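View pics/si2.png

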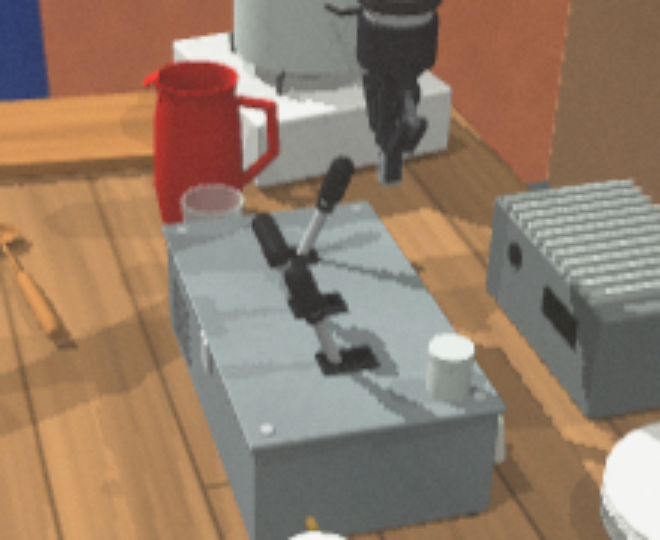

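View pics/wrist2.png

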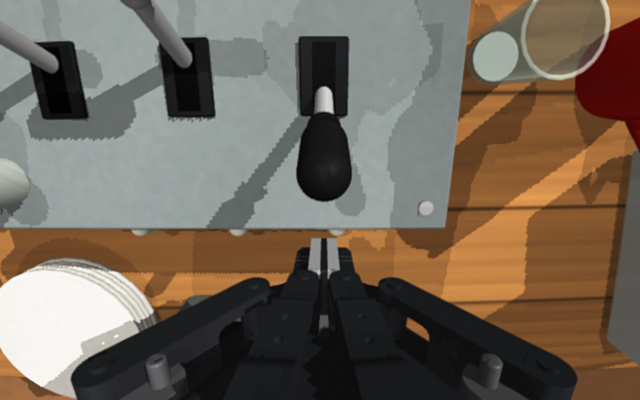

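step_arm --pt "0 -6 0 0 1" --pt "0 -10 0 0 1" --pt "0 -13 0 0 1" --pt "0 -16 0 0 1" --pt "0 -19 0 0 1" --pt "0 -22 0 0 1" --pt "0 -25 0 0 1" --pt "0 -28 0 0 1" --pt "0 -31 0 0 1" --pt "0 -34 0 0 1" --pt "0 -37 0 0 1" --pt "0 -40 0 0 1"

```text
t: 4.12
eef_pos: [0.6011, 0.1062, 0.2191]
tool_rot: [0.002, 0.715, 0.699, 0.003]
contact_force: [6.1, 0.1, 3.2]
gripper_width: -0.003
```

step_arm --pt "0 -4 0 0 1" --pt "0 -8 0 0 1" --pt "0 -12 0 0 1" --pt "0 -16 0 0 1" --pt "0 -20 0 0 1" --pt "0 -24 0 0 1" --pt "0 -28 0 0 1" --pt "0 -32 0 0 1" --pt "0 -36 0 0 1" --pt "0 -40 0 0 1" --pt "0 -44 0 0 1" --pt "0 -48 0 0 1" --pt "0 -52 0 0 1" --pt "0 -56 0 0 1"

```text
t: 5.28
eef_pos: [0.5436, 0.1074, 0.218]
tool_rot: [0.001, 0.715, 0.7, 0.001]
contact_force: [5.7, -0.1, 3.1]
gripper_width: 0.002
```

Run:
```python
from h import *
for n in ['wrist','side']: shot(n,n+'3')
o=bot.get_obs(); print(o['t'],o['eef_pos'],o['tool_rot'],o['contact_force'])
b=cv2.imread('pics/side3.png')[90:270,230:450]
b=cv2.resize(b,(660,540))
cv2.imwrite('pics/si3.png',b)
```

```text
5.3833 [0.54271347 0.10739044 0.21774474] [2.73180863e-04 7.14520232e-01 6.99614411e-01 6.63220062e-04] [ 4.48274512 -0.85234242  2.82694436]
```

View pics/si3.png

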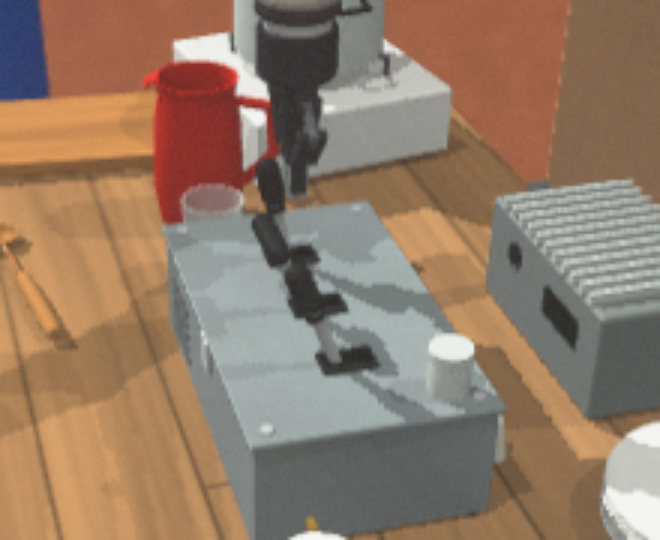

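View pics/wrist3.png

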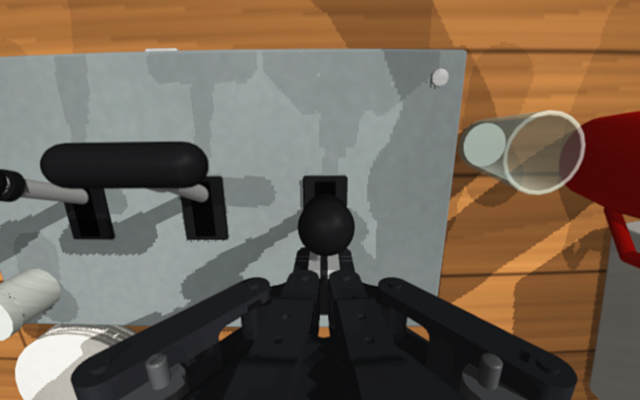

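step_arm --pt "0 -3 0 0 1" --pt "0 -6 0 0 1" --pt "0 -9 0 0 1" --pt "0 -12 0 0 1" --pt "0 -13 0 0 1" --pt "0 -14 0 0 1" --pt "0 -14 0 0 1"

```text
t: 5.97
eef_pos: [0.5286, 0.1074, 0.2168]
tool_rot: [0.0, 0.715, 0.7, -0.0]
contact_force: [5.7, -0.4, -3.4]
gripper_width: -0.001
```

step_arm --pt "0 -0.5 0 0 1" --pt "0 -1 0 0 1" --pt "0 -1.5 0 0 1" --pt "0 -2 0 0 1"

```text
t: 6.3
eef_pos: [0.5269, 0.1073, 0.2168]
tool_rot: [0.0, 0.715, 0.7, 0.0]
contact_force: [5.8, -0.8, -1.4]
gripper_width: -0.0
```

step_arm --pt "0 -0.5 0 0 1" --pt "0 -1 0 0 1" --pt "0 -1.5 0 0 1" --pt "0 -2 0 0 1"

```text
t: 6.63
eef_pos: [0.525, 0.1073, 0.2169]
tool_rot: [0.001, 0.715, 0.7, 0.0]
contact_force: [6.1, 0.9, -2.0]
gripper_width: 0.004
```

step_arm --pt "0 -0.5 0 0 1" --pt "0 -1 0 0 1" --pt "0 -1 0 0 1"

```text
t: 6.88
eef_pos: [0.5239, 0.1073, 0.2169]
tool_rot: [0.001, 0.715, 0.699, 0.0]
contact_force: [6.5, -0.7, -2.3]
gripper_width: -0.0
```

step_arm --pt "0 -0.5 0 0 1" --pt "0 -1 0 0 1" --pt "0 -1 0 0 1"

```text
t: 7.13
eef_pos: [0.523, 0.1073, 0.217]
tool_rot: [0.0, 0.715, 0.699, 0.0]
contact_force: [4.5, -1.5, -0.8]
gripper_width: -0.002
```

step_arm --pt "0 -0.5 0 0 1" --pt "0 -1 0 0 1" --pt "0 -1 0 0 1"

```text
t: 7.38
eef_pos: [0.522, 0.1073, 0.217]
tool_rot: [0.001, 0.715, 0.699, 0.0]
contact_force: [6.3, -0.6, 0.0]
gripper_width: -0.002
```

step_arm --pt "0 -0.5 0 0 1" --pt "0 -1 0 0 1" --pt "0 -1 0 0 1"

```text
t: 7.63
eef_pos: [0.521, 0.1074, 0.2171]
tool_rot: [0.001, 0.715, 0.7, 0.0]
contact_force: [5.7, -0.4, -0.7]
gripper_width: -0.001
```

step_arm --pt "0 -0.5 0 0 1" --pt "0 -1 0 0 1" --pt "0 -1 0 0 1"

```text
t: 7.88
eef_pos: [0.52, 0.1073, 0.217]
tool_rot: [0.001, 0.715, 0.699, 0.0]
contact_force: [6.2, -0.6, -1.0]
gripper_width: 0.001
```

step_arm --pt "0 -0.5 0 0 1" --pt "0 -1 0 0 1" --pt "0 -1 0 0 1"

```text
t: 8.13
eef_pos: [0.519, 0.1074, 0.2171]
tool_rot: [0.001, 0.715, 0.699, 0.0]
contact_force: [5.2, -0.4, -0.9]
gripper_width: -0.002
```

step_arm --pt "0 -0.5 0 0 1" --pt "0 -1 0 0 1" --pt "0 -1 0 0 1"

```text
t: 8.38
eef_pos: [0.518, 0.1074, 0.2171]
tool_rot: [0.001, 0.715, 0.699, 0.0]
contact_force: [6.5, -0.3, -0.1]
gripper_width: -0.001
```

step_arm --pt "0 -0.5 0 0 1" --pt "0 -1 0 0 1" --pt "0 -1 0 0 1"

```text
t: 8.63
eef_pos: [0.5174, 0.1074, 0.2173]
tool_rot: [0.001, 0.715, 0.699, 0.0]
contact_force: [7.0, -1.0, 0.2]
gripper_width: 0.0
```

step_arm --pt "0 -0.3 0 0 1" --pt "0 -0.6 0 0 1" --pt "0 -0.6 0 0 1"

```text
t: 8.88
eef_pos: [0.5172, 0.1074, 0.2174]
tool_rot: [0.001, 0.715, 0.699, 0.001]
contact_force: [8.2, -1.0, -0.7]
gripper_width: -0.001
```

step_arm --pt "0 -0.3 0 0 1" --pt "0 -0.6 0 0 1" --pt "0 -0.6 0 0 1"

```text
t: 9.13
eef_pos: [0.517, 0.1074, 0.2176]
tool_rot: [0.001, 0.715, 0.699, 0.001]
contact_force: [9.7, -1.1, -1.6]
gripper_width: 0.001
```

step_arm --pt "0 -0.5 0 0 1" --pt "0 -1 0 0 1" --pt "0 -1.5 0 0 1" --pt "0 -2 0 0 1" --pt "0 -2 0 0 1"

```text
t: 9.55
eef_pos: [0.5165, 0.1074, 0.2182]
tool_rot: [0.002, 0.715, 0.699, 0.002]
contact_force: [12.4, -0.7, -0.4]
gripper_width: -0.0
```

step_arm --pt "0 -0.5 0 0 1" --pt "0 -1 0 0 1" --pt "0 -1.5 0 0 1" --pt "0 -1.5 0 0 1"

```text
t: 9.88
eef_pos: [0.5161, 0.1074, 0.2186]
tool_rot: [0.003, 0.715, 0.699, 0.003]
contact_force: [14.9, -1.6, -1.0]
gripper_width: -0.001
```

Run:
```python
from h import *
for n in ['side']: shot(n,n+'4')
o=bot.get_obs(); print(o['t'],o['eef_pos'],o['tool_rot'],o['contact_force'])
b=cv2.imread('pics/side4.png')[90:270,230:450]
b=cv2.resize(b,(660,540))
cv2.imwrite('pics/si4.png',b)
```

```text
9.9333 [0.51609063 0.10741828 0.21861435] [0.00322733 0.71487229 0.69923905 0.00345646] [15.43075187 -0.79679386 -2.19924324]
```

View pics/si4.png

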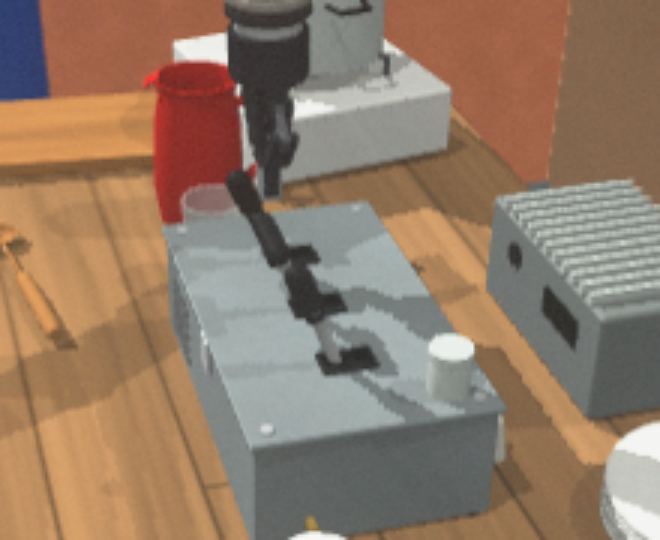

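step_arm --pt "0 6 0 0 1" --pt "0 20 0 0 1" --pt "0 32 -20 0 1" --pt "0 40 -50 0 1" --pt "0 40 -80 0 1" --pt "-30 40 -80 0 1" --pt "-60 40 -80 0 1" --pt "-90 40 -80 0 1" --pt "-120 40 -80 0 1" --pt "-150 40 -80 0 1" --pt "-175 40 -80 0 1" --pt "-188 40 -80 0 1" --pt "-188 40 -80 0 1" --pt "-188 40 -50 0 1" --pt "-188 40 -20 0 1" --pt "-188 40 0 0 1" --pt "-188 40 0 0 1"

```text
t: 11.35
eef_pos: [0.544, -0.0786, 0.2124]
tool_rot: [-0.004, 0.714, 0.7, -0.004]
contact_force: [-0.7, 1.0, 0.4]
gripper_width: 0.002
```

Run:
```python
from h import *
for n in ['wrist','side']: shot(n,n+'5')
o=bot.get_obs(); print(o['t'],o['eef_pos'],o['tool_rot'],o['contact_force'])
b=cv2.imread('pics/side5.png')[90:270,230:450]
b=cv2.resize(b,(660,540))
cv2.imwrite('pics/si5.png',b)
```

```text
11.45 [ 0.54702823 -0.07976324  0.21668263] [-0.00133542  0.71416701  0.69997325 -0.00107202] [ 0.18809313  0.1883217  -0.23663352]
```

View pics/si5.png

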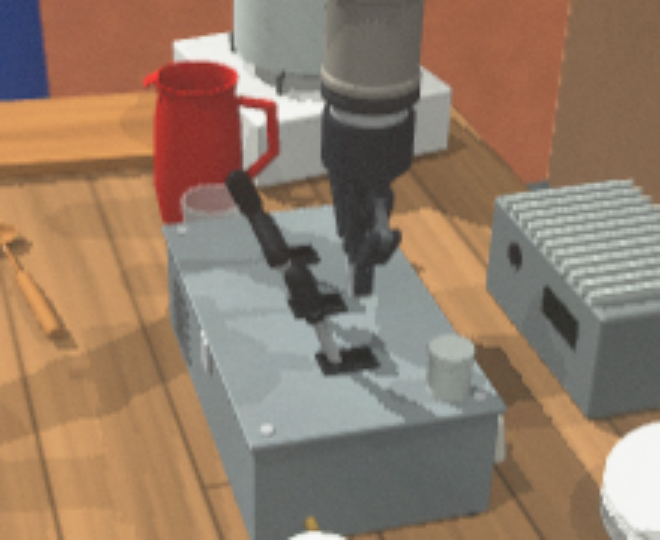

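View pics/wrist5.png

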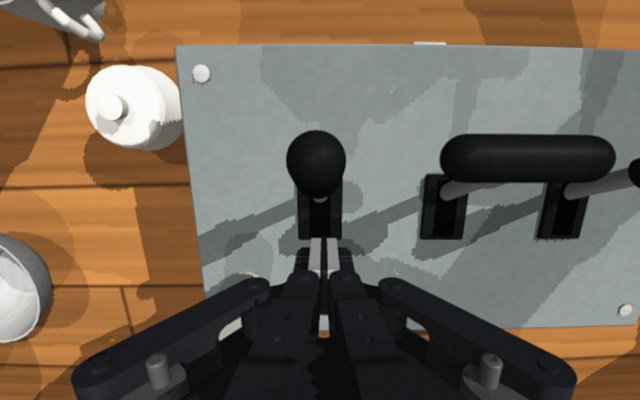

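step_arm --pt "0 -5 0 0 1" --pt "0 -10 0 0 1" --pt "0 -14 0 0 1" --pt "0 -17 0 0 1" --pt "0 -20 0 0 1" --pt "0 -22 0 0 1" --pt "0 -22 0 0 1"

```text
t: 12.03
eef_pos: [0.5255, -0.0805, 0.2175]
tool_rot: [-0.0, 0.715, 0.7, 0.0]
contact_force: [-0.8, -0.6, 0.1]
gripper_width: 0.001
```

step_arm --pt "0 -0.7 0 0 1" --pt "0 -1.4 0 0 1" --pt "0 -2 0 0 1" --pt "0 -2 0 0 1"

```text
t: 12.37
eef_pos: [0.5238, -0.0804, 0.2172]
tool_rot: [-0.0, 0.715, 0.7, -0.0]
contact_force: [-0.3, -0.6, -0.6]
gripper_width: 0.002
```

step_arm --pt "0 -0.7 0 0 1" --pt "0 -1.4 0 0 1" --pt "0 -2 0 0 1" --pt "0 -2 0 0 1"

```text
t: 12.7
eef_pos: [0.5218, -0.0804, 0.2172]
tool_rot: [-0.0, 0.715, 0.7, -0.0]
contact_force: [0.5, -0.0, 0.7]
gripper_width: 0.001
```

step_arm --pt "0 -0.7 0 0 1" --pt "0 -1.4 0 0 1" --pt "0 -2 0 0 1" --pt "0 -2 0 0 1"

```text
t: 13.03
eef_pos: [0.5199, -0.0803, 0.2173]
tool_rot: [0.0, 0.715, 0.7, 0.0]
contact_force: [0.1, 0.5, 0.3]
gripper_width: -0.0
```

step_arm --pt "0 -0.7 0 0 1" --pt "0 -1.4 0 0 1" --pt "0 -2 0 0 1" --pt "0 -2 0 0 1"

```text
t: 13.37
eef_pos: [0.5178, -0.0803, 0.2173]
tool_rot: [-0.0, 0.715, 0.7, 0.0]
contact_force: [-0.3, -0.4, -0.7]
gripper_width: 0.0
```

step_arm --pt "0 -0.7 0 0 1" --pt "0 -1.4 0 0 1" --pt "0 -2 0 0 1" --pt "0 -2 0 0 1"

```text
t: 13.7
eef_pos: [0.5157, -0.0802, 0.2172]
tool_rot: [-0.0, 0.715, 0.7, -0.0]
contact_force: [-0.1, 0.3, 0.0]
gripper_width: -0.001
```

step_arm --pt "0 -0.7 0 0 1" --pt "0 -1.4 0 0 1" --pt "0 -2 0 0 1" --pt "0 -2 0 0 1"

```text
t: 14.03
eef_pos: [0.5137, -0.0802, 0.2173]
tool_rot: [-0.0, 0.715, 0.7, -0.0]
contact_force: [0.8, 0.2, 0.3]
gripper_width: -0.001
```

step_arm --pt "0 -0.7 0 0 1" --pt "0 -1.4 0 0 1" --pt "0 -2 0 0 1" --pt "0 -2 0 0 1"

```text
t: 14.37
eef_pos: [0.5119, -0.0801, 0.2173]
tool_rot: [0.0, 0.715, 0.7, 0.0]
contact_force: [0.2, -0.2, 0.1]
gripper_width: 0.004
```

step_arm --pt "0 -0.7 0 0 1" --pt "0 -1.4 0 0 1" --pt "0 -2 0 0 1" --pt "0 -2 0 0 1"

```text
t: 14.7
eef_pos: [0.511, -0.0801, 0.2178]
tool_rot: [0.001, 0.715, 0.7, 0.001]
contact_force: [5.2, -0.2, -0.7]
gripper_width: -0.001
```

step_arm --pt "0 -0.7 0 0 1" --pt "0 -1.4 0 0 1" --pt "0 -2 0 0 1" --pt "0 -2 0 0 1"

```text
t: 15.03
eef_pos: [0.5093, -0.08, 0.2179]
tool_rot: [0.001, 0.714, 0.7, 0.001]
contact_force: [5.9, 0.2, -0.7]
gripper_width: 0.001
```

step_arm --pt "0 -0.7 0 0 1" --pt "0 -1.4 0 0 1" --pt "0 -2 0 0 1" --pt "0 -2 0 0 1"

```text
t: 15.37
eef_pos: [0.5073, -0.0799, 0.2179]
tool_rot: [0.001, 0.714, 0.7, 0.001]
contact_force: [5.7, -0.3, -0.5]
gripper_width: 0.003
```

step_arm --pt "0 -0.7 0 0 1" --pt "0 -1.4 0 0 1" --pt "0 -2 0 0 1" --pt "0 -2 0 0 1"

```text
t: 15.7
eef_pos: [0.5052, -0.0798, 0.2179]
tool_rot: [0.001, 0.714, 0.7, 0.001]
contact_force: [5.7, -1.1, -0.6]
gripper_width: 0.0
```

step_arm --pt "0 -0.7 0 0 1" --pt "0 -1.4 0 0 1" --pt "0 -2 0 0 1" --pt "0 -2 0 0 1"

```text
t: 16.03
eef_pos: [0.5033, -0.0798, 0.2179]
tool_rot: [0.001, 0.714, 0.7, 0.001]
contact_force: [6.3, 0.0, -0.5]
gripper_width: 0.002
```

step_arm --pt "0 -0.7 0 0 1" --pt "0 -1.4 0 0 1" --pt "0 -2 0 0 1" --pt "0 -2 0 0 1"

```text
t: 16.37
eef_pos: [0.5019, -0.0798, 0.2182]
tool_rot: [0.002, 0.714, 0.7, 0.002]
contact_force: [6.8, -0.2, -0.2]
gripper_width: -0.003
```

step_arm --pt "0 -0.7 0 0 1" --pt "0 -1.4 0 0 1" --pt "0 -2 0 0 1" --pt "0 -2 0 0 1"

```text
t: 16.7
eef_pos: [0.5013, -0.0797, 0.2188]
tool_rot: [0.003, 0.714, 0.7, 0.003]
contact_force: [10.1, 0.1, -0.5]
gripper_width: 0.003
```

step_arm --pt "0 -0.7 0 0 1" --pt "0 -1.4 0 0 1" --pt "0 -2 0 0 1" --pt "0 -2 0 0 1"

```text
t: 17.03
eef_pos: [0.5007, -0.0796, 0.2194]
tool_rot: [0.004, 0.714, 0.7, 0.004]
contact_force: [12.6, 0.2, 0.4]
gripper_width: 0.001
```

step_arm --pt "0 -0.5 0 0 1" --pt "0 -1 0 0 1" --pt "0 -1.5 0 0 1" --pt "0 -2 0 0 1" --pt "0 -2 0 0 1"

```text
t: 17.45
eef_pos: [0.5001, -0.0796, 0.22]
tool_rot: [0.005, 0.714, 0.7, 0.005]
contact_force: [14.8, 0.2, 1.0]
gripper_width: -0.001
```

step_arm --pt "0 8 0 0 1" --pt "0 24 0 0 1" --pt "0 38 -20 0 1" --pt "0 38 -50 0 1" --pt "0 38 -85 0 1" --pt "20 20 -85 0 1" --pt "40 0 -85 0 1" --pt "60 -20 -85 0 1" --pt "80 -40 -85 0 1" --pt "92 -55 -85 0 1" --pt "92 -55 -85 0 1" --pt "92 -55 -85 0 1"

```text
t: 18.45
eef_pos: [0.4396, 0.0137, 0.302]
tool_rot: [-0.001, 0.714, 0.7, -0.001]
contact_force: [0.8, -0.7, -0.4]
gripper_width: 0.001
```

Run:
```python
from h import *
for n in ['wrist','side','scene']: shot(n,n+'6')
o=bot.get_obs(); print(o['t'],o['eef_pos'],o['tool_rot'],o['contact_force'])
b=cv2.imread('pics/side6.png')[70:250,230:450]
b=cv2.resize(b,(660,540))
cv2.imwrite('pics/si6.png',b)
for f in ('side6','scene6','wrist6'):
    c=load(f);X=cloud(c); g=c['frame'].astype(int)
    for lo,hi in((-.12,-.06),(-.03,.055),(.08,.13)):
        k=(X[...,2]>.18)&(X[...,2]<.237)&(X[...,0]<.63)&(X[...,0]>.465)&(g.max(2)<75)&(X[...,1]>lo)&(X[...,1]<hi); P=X[k]; print(f,len(P),P.mean(0) if len(P) else '',P.min(0)if len(P) else '')
```

```text
18.6 [0.44112739 0.01247911 0.30217701] [-1.70958782e-05  7.15069644e-01  6.99053089e-01 -4.27206368e-04] [ 0.11220281 -0.03949376  0.7677409 ]
side6 121 [ 0.47848354 -0.09020464  0.20391277] [ 0.46513695 -0.09703556  0.1803335 ]
side6 126 [0.48883883 0.00139944 0.21244001] [ 0.48016903 -0.02748779  0.19961245]
side6 113 [0.48987857 0.09887436 0.20922855] [0.47424279 0.09107958 0.18206748]
scene6 91 [ 0.48273069 -0.07296418  0.20468922] [ 0.46535829 -0.085885    0.18262268]
scene6 129 [0.49673989 0.01970861 0.21013263] [ 0.48565293 -0.01727699  0.19295658]
scene6 113 [0.49811123 0.11574559 0.20706527] [0.48139329 0.10327295 0.18010164]
wrist6 699 [ 0.47428278 -0.07566574  0.21254248] [ 0.46500254 -0.09131255  0.18016606]
wrist6 543 [0.48573943 0.01862879 0.21204182] [ 0.47932193 -0.02502892  0.20191429]
wrist6 1022 [0.48365449 0.10324104 0.21815427] [0.47266952 0.09540618 0.18061224]
```

View pics/si6.png

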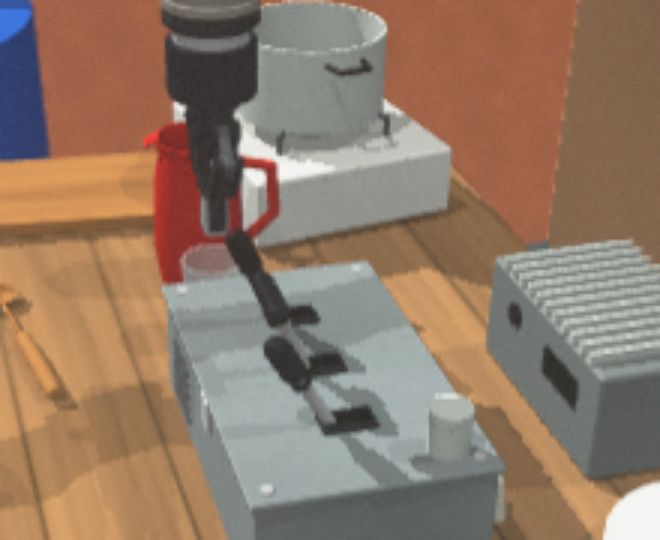

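View pics/wrist6.png

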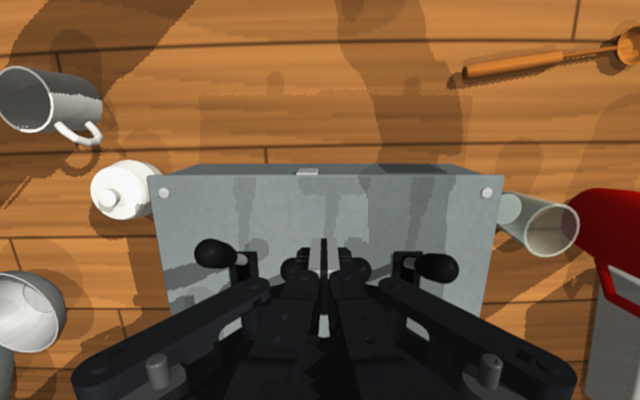

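Run:
```python
from h import *
c=load('wrist6');X=cloud(c);T=np.array([.441,.0125,.302])
for u,v in[(90,375),(160,340),(250,292),(290,300),(300,265),(318,245),(318,270),(400,292),(490,340),(570,380)]: print((u,v),((X[v,u]-T)*1000).round(),c['z_map'][v,u])
```

```text
(90, 375) [-14. -56.  68.] 0.066623464
(160, 340) [-15. -45.  57.] 0.07724753
(250, 292) [-14. -26.  33.] 0.10101632
(290, 300) [-19. -10.  45.] 0.08771933
(300, 265) [ -9. -10.   4.] 0.12924829
(318, 245) [-13.  -2.  -9.] 0.14053097
(318, 270) [-13.  -2.  16.] 0.11743267
(400, 292) [-13.  28.  33.] 0.10049596
(490, 340) [-13.  46.  57.] 0.07698721
(570, 380) [-13.  58.  71.] 0.06401867
```

step_arm --pt "0 0 30 0 1" --pt "0 0 60 0 1" --pt "0 0 80 0 1" --pt "0 0 85 0 1" --pt "0 3 85 0 1" --pt "0 8 85 0 1" --pt "0 12 85 0 1" --pt "0 15 85 0 1" --pt "0 18 85 0 1" --pt "0 18 85 0 1"

```text
t: 19.43
eef_pos: [0.4601, 0.0131, 0.218]
tool_rot: [0.0, 0.715, 0.7, 0.001]
contact_force: [0.1, 0.5, 0.1]
gripper_width: 0.003
```

step_arm --pt "0 1 0 0 1" --pt "0 2 0 0 1" --pt "0 3 0 0 1" --pt "0 4 0 0 1"

```text
t: 19.77
eef_pos: [0.4629, 0.0129, 0.2173]
tool_rot: [-0.0, 0.715, 0.7, 0.0]
contact_force: [-0.6, 0.6, -0.2]
gripper_width: -0.002
```

step_arm --pt "0 0.7 0 0 1" --pt "0 1.4 0 0 1" --pt "0 2 0 0 1" --pt "0 2 0 0 1"

```text
t: 20.1
eef_pos: [0.465, 0.0129, 0.2173]
tool_rot: [0.0, 0.715, 0.7, -0.0]
contact_force: [-0.3, -0.2, 0.4]
gripper_width: -0.0
```

step_arm --pt "0 0.7 0 0 1" --pt "0 1.4 0 0 1" --pt "0 2 0 0 1" --pt "0 2 0 0 1"

```text
t: 20.43
eef_pos: [0.467, 0.0128, 0.2173]
tool_rot: [0.0, 0.715, 0.7, 0.0]
contact_force: [0.0, -0.2, 0.4]
gripper_width: -0.002
```

step_arm --pt "0 0.7 0 0 1" --pt "0 1.4 0 0 1" --pt "0 2 0 0 1" --pt "0 2 0 0 1"

```text
t: 20.77
eef_pos: [0.469, 0.0128, 0.2173]
tool_rot: [0.0, 0.715, 0.7, 0.0]
contact_force: [-0.0, -0.7, 0.1]
gripper_width: 0.0
```

step_arm --pt "0 0.7 0 0 1" --pt "0 1.4 0 0 1" --pt "0 2 0 0 1" --pt "0 2 0 0 1"

```text
t: 21.1
eef_pos: [0.4707, 0.0127, 0.2172]
tool_rot: [-0.0, 0.715, 0.7, -0.0]
contact_force: [-1.0, 0.1, 0.6]
gripper_width: -0.002
```

step_arm --pt "0 0.7 0 0 1" --pt "0 1.4 0 0 1" --pt "0 2 0 0 1" --pt "0 2 0 0 1"

```text
t: 21.43
eef_pos: [0.4722, 0.0127, 0.2171]
tool_rot: [-0.001, 0.715, 0.7, -0.001]
contact_force: [-5.1, -0.2, 3.1]
gripper_width: -0.001
```

step_arm --pt "0 0.7 0 0 1" --pt "0 1.4 0 0 1" --pt "0 2 0 0 1" --pt "0 2 0 0 1"

```text
t: 21.77
eef_pos: [0.4741, 0.0126, 0.2171]
tool_rot: [-0.001, 0.715, 0.7, -0.001]
contact_force: [-5.9, 0.8, 4.2]
gripper_width: 0.005
```

step_arm --pt "0 0.7 0 0 1" --pt "0 1.4 0 0 1" --pt "0 2 0 0 1" --pt "0 2 0 0 1"

```text
t: 22.1
eef_pos: [0.4759, 0.0126, 0.217]
tool_rot: [-0.001, 0.715, 0.7, -0.001]
contact_force: [-6.6, 0.4, 3.7]
gripper_width: -0.001
```

step_arm --pt "0 0.7 0 0 1" --pt "0 1.4 0 0 1" --pt "0 2 0 0 1" --pt "0 2 0 0 1"

```text
t: 22.43
eef_pos: [0.4778, 0.0126, 0.217]
tool_rot: [-0.001, 0.715, 0.7, -0.001]
contact_force: [-5.6, 1.3, 3.9]
gripper_width: 0.001
```

step_arm --pt "0 0.7 0 0 1" --pt "0 1.4 0 0 1" --pt "0 2 0 0 1" --pt "0 2 0 0 1"

```text
t: 22.77
eef_pos: [0.4799, 0.0125, 0.2171]
tool_rot: [-0.001, 0.715, 0.7, -0.001]
contact_force: [-6.4, -0.2, 4.7]
gripper_width: 0.002
```

step_arm --pt "0 0.7 0 0 1" --pt "0 1.4 0 0 1" --pt "0 2 0 0 1" --pt "0 2 0 0 1"

```text
t: 23.1
eef_pos: [0.482, 0.0124, 0.2171]
tool_rot: [-0.001, 0.715, 0.7, -0.001]
contact_force: [-5.4, -0.4, 3.5]
gripper_width: 0.002
```

step_arm --pt "0 2 0 0 1" --pt "0 4 0 0 1" --pt "0 6 0 0 1" --pt "0 8 0 0 1" --pt "0 10 0 0 1" --pt "0 12 0 0 1"

```text
t: 23.6
eef_pos: [0.4942, 0.0122, 0.2171]
tool_rot: [-0.001, 0.715, 0.7, -0.001]
contact_force: [-6.5, -0.3, 4.0]
gripper_width: -0.001
```

step_arm --pt "0 2 0 0 1" --pt "0 4 0 0 1" --pt "0 6 0 0 1" --pt "0 8 0 0 1" --pt "0 10 0 0 1" --pt "0 12 0 0 1" --pt "0 14 0 0 1" --pt "0 16 0 0 1" --pt "0 18 0 0 1" --pt "0 20 0 0 1"

```text
t: 24.43
eef_pos: [0.515, 0.0118, 0.2173]
tool_rot: [-0.0, 0.715, 0.7, -0.0]
contact_force: [-4.3, 0.5, 2.7]
gripper_width: 0.002
```

step_arm --pt "0 2 0 0 1" --pt "0 4 0 0 1" --pt "0 6 0 0 1" --pt "0 8 0 0 1" --pt "0 10 0 0 1" --pt "0 12 0 0 1" --pt "0 14 0 0 1" --pt "0 16 0 0 1" --pt "0 18 0 0 1" --pt "0 20 0 0 1"

```text
t: 25.27
eef_pos: [0.5349, 0.0114, 0.2171]
tool_rot: [-0.0, 0.715, 0.7, -0.0]
contact_force: [-4.5, -0.0, 1.8]
gripper_width: -0.002
```

Run:
```python
from h import *
for n in ['wrist','side','scene']: shot(n,n+'7')
o=bot.get_obs(); print(o['t'],o['eef_pos'],o['tool_rot'],o['contact_force'])
b=cv2.imread('pics/side7.png')[70:250,230:450]
b=cv2.resize(b,(660,540))
cv2.imwrite('pics/si7.png',b)
```

```text
25.4167 [0.53514543 0.01140514 0.21712989] [1.74173847e-04 7.14568400e-01 6.99565553e-01 9.13384350e-05] [-1.35084308  0.67432413  0.44494295]
```

View pics/si7.png

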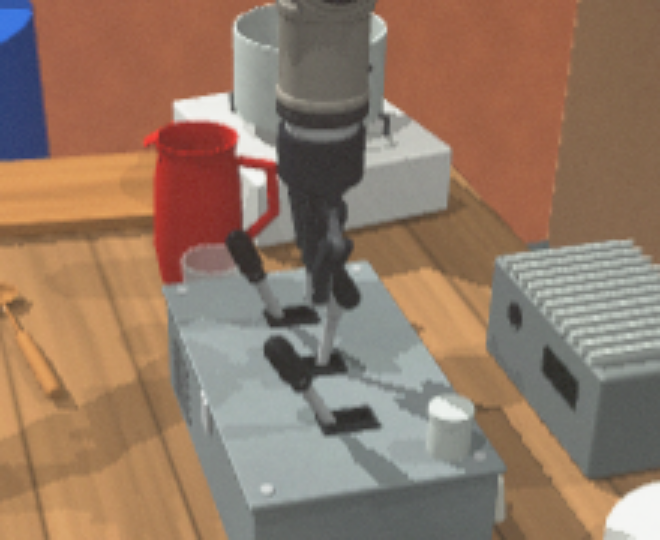

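Past centre and running freely; continue, slowing near the stop (expected near TCP x 0.561 or a little beyond).

step_arm --pt "0 2 0 0 1" --pt "0 4 0 0 1" --pt "0 6 0 0 1" --pt "0 8 0 0 1" --pt "0 10 0 0 1" --pt "0 12 0 0 1" --pt "0 14 0 0 1" --pt "0 16 0 0 1"

```text
t: 26.08
eef_pos: [0.5499, 0.0107, 0.2166]
tool_rot: [-0.001, 0.715, 0.699, -0.001]
contact_force: [-6.8, -0.1, -1.0]
gripper_width: 0.005
```

step_arm --pt "0 0.7 0 0 1" --pt "0 1.4 0 0 1" --pt "0 2 0 0 1" --pt "0 2 0 0 1"

```text
t: 26.42
eef_pos: [0.5521, 0.0106, 0.2167]
tool_rot: [-0.001, 0.715, 0.699, -0.001]
contact_force: [-5.0, -0.5, -1.2]
gripper_width: -0.002
```

step_arm --pt "0 0.7 0 0 1" --pt "0 1.4 0 0 1" --pt "0 2 0 0 1" --pt "0 2 0 0 1"

```text
t: 26.75
eef_pos: [0.5541, 0.0105, 0.2167]
tool_rot: [-0.001, 0.715, 0.699, -0.001]
contact_force: [-5.0, -0.4, -1.6]
gripper_width: -0.002
```

step_arm --pt "0 0.7 0 0 1" --pt "0 1.4 0 0 1" --pt "0 2 0 0 1" --pt "0 2 0 0 1"

```text
t: 27.08
eef_pos: [0.5562, 0.0105, 0.2167]
tool_rot: [-0.001, 0.715, 0.699, -0.001]
contact_force: [-4.7, -0.1, -1.2]
gripper_width: 0.001
```

step_arm --pt "0 0.7 0 0 1" --pt "0 1.4 0 0 1" --pt "0 2 0 0 1" --pt "0 2 0 0 1"

```text
t: 27.42
eef_pos: [0.5581, 0.0104, 0.2167]
tool_rot: [-0.001, 0.715, 0.699, -0.001]
contact_force: [-5.2, -0.4, -1.0]
gripper_width: -0.0
```

step_arm --pt "0 0.7 0 0 1" --pt "0 1.4 0 0 1" --pt "0 2 0 0 1" --pt "0 2 0 0 1"

```text
t: 27.75
eef_pos: [0.5602, 0.0104, 0.2168]
tool_rot: [-0.0, 0.715, 0.699, -0.001]
contact_force: [-5.7, -0.5, -0.8]
gripper_width: -0.001
```

step_arm --pt "0 0.7 0 0 1" --pt "0 1.4 0 0 1" --pt "0 2 0 0 1" --pt "0 2 0 0 1"

```text
t: 28.08
eef_pos: [0.5621, 0.0103, 0.2167]
tool_rot: [-0.001, 0.715, 0.699, -0.001]
contact_force: [-5.4, -0.2, -0.7]
gripper_width: -0.003
```

step_arm --pt "0 0.7 0 0 1" --pt "0 1.4 0 0 1" --pt "0 2 0 0 1" --pt "0 2 0 0 1"

```text
t: 28.42
eef_pos: [0.5641, 0.0103, 0.2167]
tool_rot: [-0.001, 0.715, 0.699, -0.001]
contact_force: [-5.6, 0.1, -0.2]
gripper_width: 0.001
```

step_arm --pt "0 0.7 0 0 1" --pt "0 1.4 0 0 1" --pt "0 2 0 0 1" --pt "0 2 0 0 1"

```text
t: 28.75
eef_pos: [0.5658, 0.0102, 0.2167]
tool_rot: [-0.001, 0.715, 0.699, -0.001]
contact_force: [-7.2, -0.4, -0.5]
gripper_width: 0.0
```

step_arm --pt "0 0.7 0 0 1" --pt "0 1.4 0 0 1" --pt "0 2 0 0 1" --pt "0 2 0 0 1"

```text
t: 29.08
eef_pos: [0.5662, 0.0102, 0.2165]
tool_rot: [-0.002, 0.715, 0.699, -0.002]
contact_force: [-12.2, -0.0, 5.0]
gripper_width: 0.001
```

step_arm --pt "0 0.7 0 0 1" --pt "0 1.4 0 0 1" --pt "0 2 0 0 1" --pt "0 2 0 0 1"

```text
t: 29.42
eef_pos: [0.5664, 0.0102, 0.2164]
tool_rot: [-0.004, 0.715, 0.699, -0.004]
contact_force: [-18.7, 0.2, 10.6]
gripper_width: -0.001
```

step_arm --pt "0 -3 0 0 1" --pt "0 -8 0 0 1" --pt "0 -20 0 0 1" --pt "0 -32 0 0 1" --pt "0 -40 -20 0 1" --pt "0 -50 -50 0 1" --pt "0 -65 -80 0 1" --pt "0 -80 -110 0 1" --pt "0 -95 -140 0 1" --pt "0 -95 -160 0 1" --pt "0 -95 -160 0 1" --pt "0 -95 -160 0 1"

```text
t: 30.42
eef_pos: [0.4775, 0.0127, 0.3791]
tool_rot: [0.001, 0.715, 0.7, 0.003]
contact_force: [-0.9, 1.0, -0.8]
gripper_width: 0.001
```

Run:
```python
from h import *
for n in ['wrist','side','scene']: shot(n,n+'8')
o=bot.get_obs(); print(o['t'],o['eef_pos'],o['tool_rot'],o['contact_force'])
b=cv2.imread('pics/side8.png')[70:250,230:450]
b=cv2.resize(b,(660,540))
cv2.imwrite('pics/si8.png',b)
for f in ('side8','scene8','wrist8'):
    c=load(f);X=cloud(c); g=c['frame'].astype(int)
    for lo,hi in((-.12,-.06),(-.03,.055),(.08,.13)):
        k=(X[...,2]>.18)&(X[...,2]<.237)&(X[...,0]<.63)&(X[...,0]>.455)&(g.max(2)<75)&(X[...,1]>lo)&(X[...,1]<hi); P=X[k]; print(f,len(P),P.mean(0) if len(P) else '',P.min(0)if len(P) else '')
```

```text
30.5667 [0.47593551 0.01257891 0.37632442] [-5.88863734e-05  7.14636992e-01  6.99495357e-01 -4.59094332e-04] [-0.25280008  0.11711017  0.47212416]
side8 136 [ 0.47676259 -0.08992584  0.20468558] [ 0.46002949 -0.09735645  0.18061234]
side8 116 [0.58431512 0.00122717 0.21048173] [ 0.57619777 -0.0285437   0.2013305 ]
side8 118 [0.49041771 0.09960195 0.20821764] [0.47440418 0.09091646 0.18012469]
scene8 93 [ 0.48284253 -0.07303016  0.20448427] [ 0.4652332  -0.08653001  0.18030738]
scene8 152 [0.59262067 0.01997174 0.20866941] [ 0.58096263 -0.02072123  0.18748476]
scene8 113 [0.49865166 0.11585801 0.20753141] [0.4787785  0.10431288 0.18057145]
wrist8 613 [ 0.47380891 -0.07760361  0.2133624 ] [ 0.45841036 -0.09103583  0.18007954]
wrist8 0  
wrist8 603 [0.48636127 0.10392453 0.2187782 ] [0.47288895 0.09604534 0.18000201]
```

View pics/si8.png

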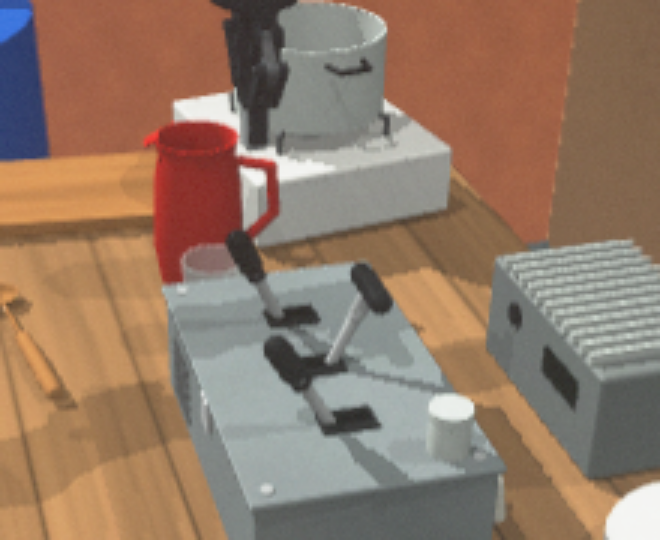

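View pics/scene8.png

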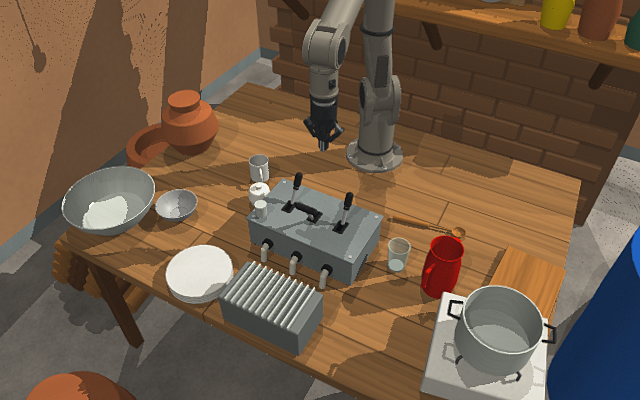

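```bash
python3 -c "
from station import bot
print(bot.hand_in()); print(bot.get_obs()['t'])"
```

```text
the job is handed in; nothing more can be done
None
the job is handed in; nothing more can be done
```

The changeover is done and the job is handed in. Both circuit levers are on their off stops and the T lever is fully over. No verdict was reported.

- **circuit_a (left):** I pulled it back with closed fingers. It ran at about 6 N, met a hard stop, and I pressed it there to about 15 N.
- **circuit_b (right):** after its play it drove its shaft about another 10 mm (roughly 5 deg) at about 6 N. It then met its stop and was pressed to about 15 N.
- **Changeover:** it ran free at about 5–6 N, so the interlock was released. At its far stop I pressed to about 19 N along x, about 21 N in total, below the 30 N limit.

The last pictures were taken at about 30.5 s of the 61 s allowed, with the gripper clear of the levers and no contact force. They put the grips at about -45 mm (circuit_a), -56 mm (circuit_b) and +50 mm (changeover) from their pivots; the limits are -34 mm for both circuit levers and +39 mm for the changeover. Nothing standing by looked moved in those pictures, though I did not measure their positions.

Two readings disagreed. The scene and side cameras differed by up to 18 mm in y for the box and 8 mm in x for the lever grips. Most of the grip difference is because each camera sees a different side of the grip, and I used their average, checked against the wrist view.

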